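# Close the open stop of a welding jig and hold its plunger home

## Robot

A 7-joint arm with a two-finger parallel gripper is mounted at the origin on the work surface. World frame = base frame: x ahead of the robot, y to its left, z up, the work surface at z = 0. Lengths are in m, angles in rad, forces in N, time in s.
With the tool pointing down it reaches from about 0.425 to 0.925 m from the base axis. Payload 6.8 kg.
Tool frame: the origin (TCP) lies on the centre line of the jaws, within the pads' length; the fingertips stand 22 mm ahead of it and the grasp point (between the pads) lies 3 mm ahead of it; x points along the fingers, y is the direction in which the jaws open and shut, and the axes are right-handed (so a half turn about x gives the same grasp; the last joint's range is limited). The gripper opens to 88 mm and grips with 3 to 60 N. Pads are 20 mm wide; open, the fingers measure 115 mm over their backs; the gripper's body (75 mm by 178 mm) begins 61 mm behind the grasp point.
Start: joints at [-1.424, 0.477, 0.022, 1.555, -0.011, 1.109, -0.083], TCP at [0.17, 0.653, 0.245] pointing down, gripper open.
Joint ranges: [-2.96, 2.96], [-0.34, 2.1], [-1.41, 1.46], [0.24, 2.44], [-1.37, 4.51], [0.17, 1.92], [-2.96, 2.96]. Speed limits (rad/s): [2.39, 2.39, 3.14, 3.14, 3.14, 3.14, 3.14].

## Interface

Orientations are given as a unit quaternion [x, y, z, w].
In Python, from cell import env, eyes gives the robot as it stands.
- The arm moves only by the tool servo_tool, never from a script. Its argument "targets" is a list of rows, each a list of 2 entries, a list of its own where there are three numbers: the shift along the tool's x, y, z in m, then the turn, a rotation vector about the tool's x, y, z in rad. In form: [[[dx, dy, dz], [rx, ry, rz]], ...]. A call has exactly 5 rows; each row is the pose to reach, as a shift and turn from the pose measured when the call began, along the tool's axes at that moment; what a row does not reach only later rows make up. A row lasts 1/12 s, in which the tool goes at most 41.7 mm and 7.16 degrees, less where a joint would pass 70% of its speed; a pose out of reach is approached as far as the arm can. A call with a gripper value outside its range is refused whole. "hand" is the closure, from -1 (fully open) to 1 (shut), set as the call begins (left out, the last holds). The fingers move at their own pace and stop on an object; "newtons" is the grip in N (left out, the last holds). Time passes only in rows, so rows that repeat a pose let the fingers close, or fill a call up. It gives the time, the measured TCP pose, the force and the opening at its end, in the units of the state.
- env.observe(): the state, without advancing time (a new reading comes with each control period).
- eyes.read_camera(name): name is "side" or "top" or "wrist"; returns a dict with "color" (384x512x3 uint8, red, green, blue), "range_z" (384x512 float32, m along the optical axis (not along the pixel's ray), 0 where there is no reading), "intrinsics" (3x3 intrinsics, pixels), "rvec" (rotation vector, rad) and "tvec" (3), from world to camera coordinates, as OpenCV has them; the wrist camera has in their place "mount" (4x4, takes a point from camera to tool coordinates, whose origin is the TCP and whose axes are the tool frame's). Camera axes: x right, y down, z forward; pixel columns grow to the right and rows downward; lengths in m; the calibration is good to about 2 mm. A picture is of the moment at which its call begins: read the wrist's pose just before it.
- env.hand_in(): hands the job in, once; it reports no verdict.
The state is a dict: "time_s": time; "joint_positions": joint angles; "joint_velocities": joint speeds; "tau": joint torques, N m; "eef_pos": TCP position; "ee_rot": TCP orientation; "force": force on the tool from outside, world axes, zero at the start; "ft_torque": the same for the moment, N m; "finger_gap": finger opening in m.
Only numpy, scipy, OpenCV 4.12 (cv2) and the standard library are available. Lean on these libraries where they do the work, as an engineer would, in place of code of your own. Each camera call takes 0.05 s, during which the arm holds its last target. There are 200 camera calls.

## Task

A steel bracket lies in the welding jig with its lug in the fork; one sliding stop already stands up to its long end, the other stands one hole too far from its short end. Pull that stop's plunger up, slide the stop in to the next hole so that it stands up to the bracket, then push the plunger fully home and finish still holding it, pressing it firmly down with the gripper so that the bracket can be tacked. Leave the other stop locked, and do not shift the brackets or the tools lying about.

Things in the scene. Friction and masses are not known exactly. Their poses are not given: they have to be found in the camera images.
- jig: Welding jig bolted to the table: a 40 x 40 mm square tube rail, 440 mm long, along its y axis, top at 60 mm; 12 mm holes in the top every 40 mm, at y = +-20, 60, 100, 140, 180 mm. Origin: on the table under the rail's middle; x to the side where the bracket lies (away from the robot), y along the rail to the left stop. A fork of two blocks at y = 0 on its +x side takes the bracket's lug
- nest (a point): Point on the table where the origin of the bracket in the jig lies, 82 mm from the rail's axis on its +x side, at the rail's middle
- left_stop (a joint): Position of the left stop on the rail in m: 0 at the hole where it starts, grows as it slides toward the middle of the jig (jig -y); the next hole inward is at 0.040. Friction 3 N, about 0.65 kg. Locked while the pin is in a hole (1 mm play each way)
- right_stop (a joint): Position of the right stop on the rail in m: 0 at the hole where it starts, grows as it slides toward the middle of the jig (jig +y); the next hole inward is at 0.040. Friction 3 N, about 0.65 kg. Locked while the pin is in a hole (1 mm play each way)
- left_plunger (a joint): Lift of the left lock plunger in m: 0 = pin fully home, its shoulder seated on the rail; grows as the knob is pulled up; the pin's round nose clears the hole at 0.010; hard stop at 0.016. Pull 1 to 7 N. The spring is tired: let go, the pin drops into a hole only to about 0.005 and must be pushed home
- right_plunger (a joint): Lift of the right lock plunger in m: 0 = pin fully home, its shoulder seated on the rail; grows as the knob is pulled up; the pin's round nose clears the hole at 0.010; hard stop at 0.016. Pull 1 to 7 N. The spring is tired: let go, the pin drops into a hole only to about 0.005 and must be pushed home
- left_knob (a point): Black round pull knob of the left (jig +y) stop's plunger, 30 mm across, 25 mm tall; this point is on its vertical axis, 11 mm below its top, 14 mm above its underside (97 mm above the table with the pin home). It moves with plunger and stop. Below it: a threaded body and nut up to 25 mm across, and 31 mm below this point the flat top of the stop's sleeve, 52 x 60 mm
- right_knob (a point): Black round pull knob of the right (jig -y) stop's plunger, 30 mm across, 25 mm tall; this point is on its vertical axis, 11 mm below its top, 14 mm above its underside (97 mm above the table with the pin home). It moves with plunger and stop. Below it: a threaded body and nut up to 25 mm across, and 31 mm below this point the flat top of the stop's sleeve, 52 x 60 mm
- left_face (a point): Middle of the left stop plate's working face, the side toward the bracket; plate 8 mm thick, 50 mm high, top at 58 mm. It travels with the stop
- right_face (a point): Middle of the right stop plate's working face, the side toward the bracket; plate 8 mm thick, 50 mm high, top at 58 mm. It travels with the stop
- bracket_a: Steel bracket: 40 x 40 mm square tube 176 mm long along its y, with a flat lug 8 mm thick standing 33 mm out of its -x side. Origin: underside, tube's axis, level with the lug; the tube reaches 108 mm toward its +y and 68 mm toward its -y. One of a and b lies in the jig with its lug in the fork, the other waits beyond it on the table; which is which varies
- bracket_b: Steel bracket: 40 x 40 mm square tube 176 mm long along its y, with a flat lug 8 mm thick standing 33 mm out of its -x side. Origin: underside, tube's axis, level with the lug; the tube reaches 68 mm toward its +y and 108 mm toward its -y. One of a and b lies in the jig with its lug in the fork, the other waits beyond it on the table; which is which varies
- magnet: Bystander, must stay where it is: red arrow-shaped welding magnet, 90 x 60 x 16 mm, flat on the table; origin at its underside
- offcut: Bystander, must stay where it is: piece of 40 mm square tube, 55 mm long; origin at its underside
- chipping_hammer: Bystander, must stay where it is: chipping hammer 270 mm long, head 155 mm across, lying flat; origin under the middle of its handle
- wire_brush: Bystander, must stay where it is: wooden wire brush 280 mm long, 36 mm high; origin at its underside
- spanner: Bystander, must stay where it is: steel spanner 200 mm long lying flat; origin at its underside
Not all that is in view belongs to the job. What is shaped like the bracket_a but purple or yellow is not meant.

How it is judged:
By the outcome, as a careful person would: the job done as asked, in the order asked, and still so for the second after the job is handed in, while the arm keeps its last pose, push and grip.
It also fails if it takes over 32 s, if anything falls off the work surface, if the arm or the gripper's body presses on something with over 40 N, if the wrist force passes 120 N, or if a joint passes its speed limit or range.

## Working session

There is one attempt and no reset: what is moved stays moved. The work goes in short steps, Python scripts to look and compute and a tool call to move; the robot and the scene stay as the last step left them, time stands still between calls to the robot, and variables do not carry over. Pictures are saved under pics/ and viewed, about 8 in all and at most 12, crops included, and the job is handed in when it is done.

Besides the shell and the picture viewer there is one more tool, called after "Request:" by a JSON object that holds its "name" and its "arguments", one argument or row to a line. servo_tool: Moves the arm, as the interface text tells. Its arguments: {"type":"object","properties":{"targets":{"type":"array"},"hand":{"type":"number"},"newtons":{"type":"number"}},"required":["targets"]}

```bash
mkdir -p pics; ls
cat > h.py <<'E'
import numpy as np, cv2
from cell import env, eyes
from scipy.spatial.transform import Rotation as R
def cam(n):
    s=env.observe(); c=eyes.read_camera(n)
    if 'mount' in c:
        T=np.eye(4);T[:3,:3]=R.from_quat(s['ee_rot']).as_matrix();T[:3,3]=s['eef_pos']
        c['T']=T@np.array(c['mount'])
    else:
        E=np.eye(4);E[:3,:3]=cv2.Rodrigues(np.array(c['rvec'],float))[0];E[:3,3]=np.ravel(c['tvec']);c['T']=np.linalg.inv(E)
    return c
def save(c,f): cv2.imwrite('pics/'+f,c['color'][:,:,::-1])
def cloud(c):
    K=c['intrinsics'];z=c['range_z'];v,u=np.indices(z.shape)
    p=np.stack([(u-K[0,2])/K[0,0]*z,(v-K[1,2])/K[1,1]*z,z],-1)@c['T'][:3,:3].T+c['T'][:3,3]
    p[z<=0]=np.nan
    return p
def ray(c,u,v,h):
    d=c['T'][:3,:3]@np.linalg.inv(c['intrinsics'])@np.array([u,v,1.]);o=c['T'][:3,3]
    return o+d*(h-o[2])/d[2]
E
python3 - <<'E'
from h import *
s=env.observe(); print(s)
a=cam('top');b=cam('side')
save(a,'top.png');save(b,'side.png')
for n,c in(('top',a),('side',b)): np.savez(n+'.npz',**{k:c[k] for k in('color','range_z','intrinsics','T')}); print(c['T'],c['intrinsics'])
E
```

```text
pics
{'time_s': 0.0, 'joint_positions': array([-1.42410888,  0.47777336,  0.02236037,  1.55646491, -0.01149523,
        1.1093222 , -0.08307569]), 'joint_velocities': array([-1.04272876e-04,  3.04729140e-04,  1.14930935e-03,  5.24167221e-04,
        5.54915083e-04,  5.78024147e-05,  9.00925965e-04]), 'tau': array([-2.40175359e-04, -5.82838833e+01,  1.53448809e+00, -2.72620672e+01,
       -5.43845329e-02,  1.67541322e-02,  1.39862136e-04]), 'eef_pos': array([0.17000792, 0.65263983, 0.24369436]), 'ee_rot': array([ 0.08917747,  0.70140742, -0.09047673,  0.70134796]), 'force': array([ 1.10939199, -0.41073735, -0.61837681]), 'ft_torque': array([ 0.02332831, -0.00175621, -0.03530731]), 'finger_gap': 0.08816290104819689}
[[ 0.02464104 -0.98094403  0.19272165  0.2751721 ]
 [-0.99965229 -0.02598787 -0.00446332 -0.015701  ]
 [ 0.00938669 -0.19254466 -0.98124331  1.46234159]
 [ 0.          0.          0.          1.        ]] [[420.15063831   0.         250.20818029]
 [  0.         420.15063831 199.26580617]
 [  0.           0.           1.        ]]
[[ 7.32389058e-01 -4.49773189e-01  5.11185236e-01 -1.46174124e-01]
 [-6.80886339e-01 -4.83523160e-01  5.50090126e-01 -7.50812138e-01]
 [-2.45889393e-04 -7.50939033e-01 -6.60371492e-01  9.79054688e-01]
 [ 0.00000000e+00  0.00000000e+00  0.00000000e+00  1.00000000e+00]] [[461.94600891   0.         254.97145404]
 [  0.         461.94600891 192.94276677]
 [  0.           0.           1.        ]]
```

View pics/top.png

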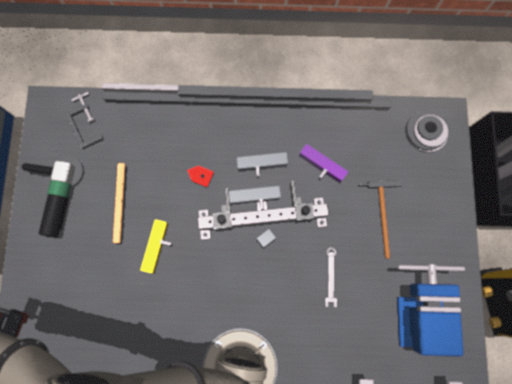

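View pics/side.png

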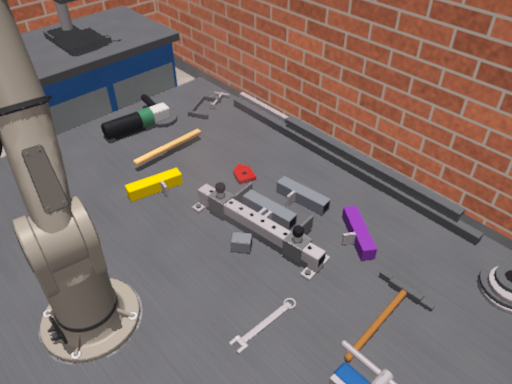

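The jig lies at about top px (262,214). The left knob is near (222,219) and the right near (307,211). The bracket spans columns 229–281, touching the left plate at 228, with a gap to the right plate at 293. So the right stop is the one to move.

Run:
```python
from h import *
for n,box in(('top',((205,205,240,235),(292,197,325,225))),('side',((208,175,235,200),(285,220,312,245)))):
    c=dict(np.load(n+'.npz')); P=cloud(c)
    for x0,y0,x1,y1 in box:
        h=P[y0:y1,x0:x1]; z=h[...,2]; m=(z>.098)&(z<.118)&(c['color'][y0:y1,x0:x1].max(-1)<60)
        v,u=np.nonzero(m); print(n,m.sum(),'px',u.mean()+x0,v.mean()+y0,'pts',h[m].mean(0),np.median(h[m],0), np.ptp(h[m],0)); 
        mt=m&(z>.104); print('  ray@0.108',ray(c,u.mean()+x0,v.mean()+y0,.105), h[mt].mean(0) if mt.any() else 0)
    # rail axis: points with z 0.055-0.065
    m=(P[...,2]>.056)&(P[...,2]<.064)&(c['color'].min(-1)>140); m[:, :195]=0
    q=P[m]; q=q[(abs(q[:,0]-.45)<.35)&(abs(q[:,1])<.25)]
    print(cv2.minAreaRect((q[:,:2]*1000).astype(np.float32)),len(q))
c=dict(np.load('top.npz')); save({'color':cv2.resize(c['color'][140:260,180:340],None,fx=5,fy=5,interpolation=cv2.INTER_CUBIC)},'topz.png')
```

```text
top 1 px 221.0 222.0 pts [0.46304174 0.07095985 0.11074613] [0.46304174 0.07095985 0.11074613] [0. 0. 0.]
  ray@0.108 [0.46384044 0.07132828 0.105     ] [0.46304174 0.07095985 0.11074613]
top 9 px 303.44444444444446 211.88888888888889 pts [ 0.50381161 -0.19696573  0.10756309] [ 0.50338898 -0.19587099  0.10843286] [0.01002818 0.01276644 0.00731056]
  ray@0.108 [ 0.50423988 -0.19731658  0.105     ] [ 0.50379028 -0.19749127  0.10805824]
((534.8699951171875, -44.00874328613281), (134.68980407714844, 405.98236083984375), 7.788155555725098) 923<stdin>:6: RuntimeWarning: Mean of empty slice.
  ret = ret.dtype.type(ret / rcount)
  ret = um.true_divide(
  return _methods._mean(a, axis=axis, dtype=dtype,
Traceback (most recent call last):
ValueError: zero-size array to reduction operation maximum which has no identity
```

Run:
```python
from h import *
S={}
for n,box in(('side',((208,175,235,200),(285,220,312,242))),('top',((208,208,238,232),(294,200,322,222)))):
    c=dict(np.load(n+'.npz')); P=cloud(c)
    for i,(x0,y0,x1,y1) in enumerate(box):
        sub=c['color'][y0:y1,x0:x1].max(-1)
        m=(sub<35).astype(np.uint8); k,l,st,ce=cv2.connectedComponentsWithStats(m)
        j=1+np.argmax(st[1:,4]); u,v=ce[j]+[x0,y0]; print(n,i,st[j],u,v,'ray .0985',ray(c,u,v,.0985), 'minmax', sub.min())
        S[n,i]=(c,u,v)
    m=(c['color'].min(-1)>150)&(np.nan_to_num(P[...,2])>.056)&(np.nan_to_num(P[...,2])<.068)
    q=P[m]; q=q[(q[:,0]>.4)&(q[:,0]<.57)&(abs(q[:,1]+.06)<.25)]
    print(len(q), cv2.fitLine((q[:,:2]*1000).astype(np.float32),cv2.DIST_HUBER,0,.01,.01).ravel(), cv2.minAreaRect((q[:,:2]*1000).astype(np.float32)))
for i in(0,1):
    A=[];b=[]
    for n in('side','top'):
        c,u,v=S[n,i]; d=c['T'][:3,:3]@np.linalg.inv(c['intrinsics'])@np.array([u,v,1.]);d/=np.linalg.norm(d)
        M=np.eye(3)-np.outer(d,d);A.append(M);b.append(M@c['T'][:3,3])
    print('tri',i,np.linalg.lstsq(np.vstack(A),np.hstack(b),rcond=None)[:2])
c=dict(np.load('top.npz')); save({'color':cv2.resize(c['color'][140:260,180:340],None,fx=5,fy=5,interpolation=cv2.INTER_CUBIC)},'topz.png')
```

```text
Traceback (most recent call last):
ValueError: attempt to get argmax of an empty sequence
```

Request:
{"name": "servo_tool", "arguments": {
  "targets": [
    [[-0.012,-0.011,0.037],[-0.07,0,0]],
    [[-0.024,-0.022,0.074],[-0.14,0,0]],
    [[-0.036,-0.033,0.111],[-0.21,0,0]],
    [[-0.048,-0.044,0.148],[-0.28,0,0]],
    [[-0.06,-0.055,0.185],[-0.36,0,0]]
  ],
  "hand": -1
}}

```text
time_s: 0.52
eef_pos: [0.3364, 0.5515, 0.304]
ee_rot: [-0.039, 0.706, 0.038, 0.706]
force: [0.7, 0.4, -0.8]
finger_gap: 0.0879
```

Request:
{"name": "servo_tool", "arguments": {
  "targets": [
    [[0,-0.038,0.016],[0,0,0]],
    [[0,-0.076,0.032],[0,0,0]],
    [[0,-0.114,0.048],[0,0,0]],
    [[0,-0.152,0.064],[0,0,0]],
    [[0,-0.19,0.08],[0,0,0]]
  ]
}}

```text
time_s: 0.93
eef_pos: [0.4372, 0.3692, 0.3042]
ee_rot: [-0.039, 0.706, 0.037, 0.706]
force: [0.9, 0.9, 0.1]
finger_gap: 0.0879
```

Request:
{"name": "servo_tool", "arguments": {
  "targets": [
    [[0,-0.04,0.01],[0,0,0]],
    [[0,-0.08,0.02],[0,0,0]],
    [[0,-0.12,0.03],[0,0,0]],
    [[0,-0.16,0.04],[0,0,0]],
    [[0,-0.2,0.05],[0,0,0]]
  ]
}}

```text
time_s: 1.35
eef_pos: [0.5086, 0.1737, 0.3045]
ee_rot: [-0.039, 0.707, 0.037, 0.706]
force: [0.6, 0.2, -0.8]
finger_gap: 0.0876
```

Request:
{"name": "servo_tool", "arguments": {
  "targets": [
    [[0,-0.04,0],[0,0,0]],
    [[0,-0.08,0],[0,0,0]],
    [[0,-0.12,0],[0,0,0]],
    [[0,-0.16,0],[0,0,0]],
    [[0,-0.2,0],[0,0,0]]
  ]
}}

```text
time_s: 1.77
eef_pos: [0.5299, -0.0271, 0.3049]
ee_rot: [-0.039, 0.707, 0.038, 0.705]
force: [-0.0, -0.0, 0.8]
finger_gap: 0.0878
```

Request:
{"name": "servo_tool", "arguments": {
  "targets": [
    [[0,-0.04,-0.013],[0,0,0]],
    [[0,-0.08,-0.026],[0,0,0]],
    [[0,-0.12,-0.04],[0,0,0]],
    [[0,-0.14,-0.045],[0,0,0]],
    [[0,-0.14,-0.045],[0,0,0]]
  ]
}}

```text
time_s: 2.18
eef_pos: [0.4981, -0.1777, 0.3055]
ee_rot: [-0.037, 0.707, 0.033, 0.705]
force: [0.2, 0.5, 1.1]
finger_gap: 0.088
```

Run:
```python
from h import *
c=cam('wrist'); np.savez('w1.npz',**{k:c[k] for k in('color','range_z','intrinsics','T')}); save(c,'w1.png')
print(c['mount'],c['T'],c['intrinsics'])
```

```text
[[ 3.59340371e-04 -2.41289621e-01  9.70453085e-01 -1.39515634e-01]
 [ 9.99999935e-01  9.52160671e-05 -3.46606863e-04  4.04933395e-04]
 [-8.77008753e-06  9.70453147e-01  2.41289640e-01 -6.49163151e-02]
 [ 0.00000000e+00  0.00000000e+00  0.00000000e+00  1.00000000e+00]] [[-0.09924403  0.96614266  0.23815749  0.43370639]
 [ 0.99505042  0.09756775  0.01884657 -0.18302482]
 [-0.00502802  0.23884912 -0.97104367  0.44513335]
 [ 0.          0.          0.          1.        ]] [[326.97552791   0.         256.42551306]
 [  0.         326.97552791 189.36304999]
 [  0.           0.           1.        ]]
```

View pics/w1.png

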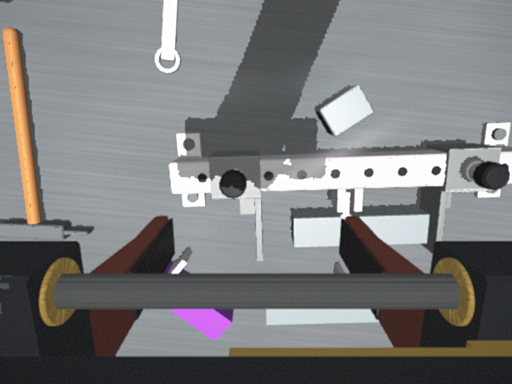

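Run:
```python
from h import *
c=dict(np.load('w1.npz')); g=c['color'].max(-1); P=cloud(c)
hp=[]
for (x,y),Y in zip([(202,178),(268,175),(302,174),(335,173),(369,172),(402,171),(436,170)],[-180,-100,-60,-20,20,60,100]):
    s=g[y-9:y+10,x-9:x+10].astype(float); w=np.clip(110-s,0,None); 
    m=(s<100).astype(np.uint8);k,l,st,ce=cv2.connectedComponentsWithStats(m); 
    j=l[9,9]; u,v=ce[j]+[x-9,y-9]; X=ray(c,u,v,.06); hp.append((Y/1000,*X[:2])); print(Y,st[j],u,v,X[:2])
hp=np.array(hp); A=np.c_[np.ones(len(hp)),hp[:,0]]; co,res,_,_=np.linalg.lstsq(A,hp[:,1:],rcond=None); print('origin,dir',co, 'norm',np.linalg.norm(co[1]),'resid',(A@co-hp[:,1:]).round(4).tolist())
print('hole -140',co[0]-.14*co[1],' -100',co[0]-.1*co[1],'yaw',np.degrees(np.arctan2(-co[1,0],co[1,1])))
for x,y in((233,183),(491,175)):
    s=g[y-24:y+25,x-20:x+21]; m=(s<45).astype(np.uint8); 
    cs=max(cv2.findContours(m,cv2.RETR_EXTERNAL,cv2.CHAIN_APPROX_NONE)[0],key=cv2.contourArea); (a,b),r=cv2.minEnclosingCircle(cs)
    print('knob',a+x-20,b+y-24,r,ray(c,a+x-20,b+y-24,.100),ray(c,a+x-20,b+y-24,.108),'depth pts',np.nanmedian(P[y-4:y+5,x-4:x+5].reshape(-1,3),0))
print(np.nanmedian(P[168:174,320:328].reshape(-1,3),0)) 
s=env.observe();print(s['eef_pos'],R.from_quat(s['ee_rot']).as_matrix())
```

```text
-180 [ 5  4  9  9 59] 201.79661016949152 177.0677966101695 [ 0.51961096 -0.24244321]
-100 [ 5  5  9  9 67] 268.2089552238806 175.29850746268656 [ 0.50944739 -0.1632054 ]
-60 [  0   0  19  19 361] 302.0 174.0 [ 0.50381248 -0.12309622]
-20 [ 5  6  8  8 49] 334.6938775510204 173.46938775510205 [ 0.4992508  -0.08426531]
20 [ 5  6  8  7 46] 368.45652173913044 172.1086956521739 [ 0.4935734  -0.04441712]
60 [ 6  6  8  7 47] 402.17021276595744 171.08510638297872 [ 0.48832158 -0.00466537]
100 [ 5  6  9  8 51] 435.70588235294116 170.2156862745098 [0.48328767 0.03481666]
origin,dir [[ 0.49626836 -0.06415319]
 [-0.13014306  0.99002025]] norm 0.9985375842427436 resid [[0.0001, 0.0001], [-0.0002, 0.0001], [0.0003, -0.0005], [-0.0004, 0.0003], [0.0001, 0.0001], [0.0001, -0.0001], [-0.0, 0.0]]
hole -140 [ 0.51448839 -0.20275603]  -100 [ 0.50928267 -0.16315522] yaw 7.488873720454135
knob 232.5 181.5 12.980854988098145 [ 0.51224201 -0.20292853  0.1       ] [ 0.5104216  -0.20246717  0.108     ] depth pts [ 0.51204263 -0.2018216   0.10763058]
knob 489.5 171.5 17.39262580871582 [0.47376369 0.06955284 0.1       ] [0.47283519 0.06369823 0.108     ] depth pts [0.47629327 0.06666933 0.10726597]
[ 0.49710991 -0.09767713  0.05945185]
[ 0.49912103 -0.17425632  0.30521194] [[-0.00207104 -0.10255186  0.9947255 ]
 [-0.00331629  0.99472287  0.10254468]
 [-0.99999236 -0.00308642 -0.0024002 ]]
```

Request:
{"name": "servo_tool", "arguments": {
  "targets": [
    [[0.035,-0.01,0.004],[-0.014,0,0]],
    [[0.07,-0.02,0.008],[-0.028,0,0]],
    [[0.105,-0.03,0.012],[-0.028,0,0]],
    [[0.14,-0.03,0.012],[-0.028,0,0]],
    [[0.155,-0.03,0.012],[-0.028,0,0]]
  ]
}}

```text
time_s: 2.65
eef_pos: [0.512, -0.2011, 0.1457]
ee_rot: [-0.047, 0.708, 0.046, 0.703]
force: [-0.3, -0.1, -0.1]
finger_gap: 0.0878
```

Request:
{"name": "servo_tool", "arguments": {
  "targets": [
    [[0,0,0],[0,0,0]],
    [[0,0,0],[0,0,0]],
    [[0,0,0],[0,0,0]],
    [[0,0,0],[0,0,0]],
    [[0,0,0],[0,0,0]]
  ]
}}

```text
time_s: 3.07
eef_pos: [0.5132, -0.201, 0.1473]
ee_rot: [-0.047, 0.707, 0.046, 0.704]
force: [-0.8, 0.3, -0.1]
finger_gap: 0.088
```

Run:
```python
from h import *
c=cam('wrist'); np.savez('w2.npz',**{k:c[k] for k in('color','range_z','intrinsics','T')}); save(c,'w2.png')
s=env.observe();print(s['eef_pos'],R.from_quat(s['ee_rot']).as_matrix(),s['force'])
```

```text
[ 0.5129991  -0.20111972  0.14708546] [[-5.46043042e-03 -1.32309745e-01  9.91193379e-01]
 [-1.69641393e-03  9.91207956e-01  1.32302346e-01]
 [-9.99983653e-01 -9.59046503e-04 -5.63687417e-03]] [-0.05594984 -0.21625688 -0.58535156]
```

View pics/w2.png

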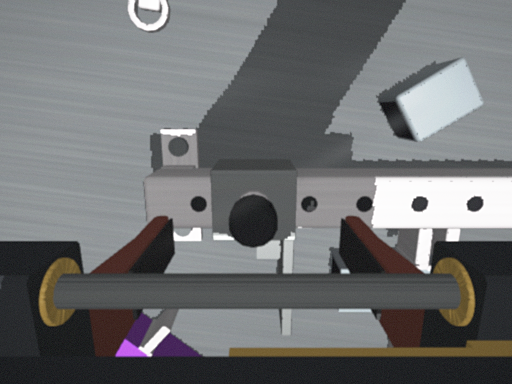

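The knob is centred at about (253,219), between the fingers.

Run:
```python
from h import *
c=dict(np.load('w2.npz')); g=c['color'].max(-1); P=cloud(c)
m=np.zeros_like(g); m[185:255,220:290]=(g[185:255,220:290]<45)
cs=max(cv2.findContours(m,cv2.RETR_EXTERNAL,cv2.CHAIN_APPROX_NONE)[0],key=cv2.contourArea); print(cv2.boundingRect(cs))
z=np.nan_to_num(P[...,2]); k=(m>0)&(z>.103)&(z<.113); q=P[k]; print(k.sum(),q[:,2].mean(),cv2.minEnclosingCircle((q[:,:2]*1000).astype(np.float32)),q.mean(0))
h=[]
for x,y in((199,204),(309,204),(364,204)):
    s=g[y-8:y+9,x-8:x+9]; n,l,st,ce=cv2.connectedComponentsWithStats((s<70).astype(np.uint8)); j=l[8,8]; h.append(ray(c,*(ce[j]+[x-8,y-8]),.06)); print(st[j],h[-1])
```

```text
(229, 196, 48, 51)
1540 0.10706295821733017 ((514.5994873046875, -202.76596069335938), 14.29588508605957) [ 0.5142035  -0.20214755  0.10706296]
[  0   1  15  14 176] [ 0.52024548 -0.24237766  0.06      ]
[  1   1  15  14 127] [ 0.50893312 -0.16389218  0.06      ]
[  1   1  15  14 178] [ 0.50437584 -0.12358263  0.06      ]
```

Request:
{"name": "servo_tool", "arguments": {
  "targets": [
    [[0.012,-0.002,0.0015],[0,0,0]],
    [[0.024,-0.002,0.0015],[0,0,0]],
    [[0.036,-0.002,0.0015],[0,0,0]],
    [[0.046,-0.002,0.0015],[0,0,0]],
    [[0.046,-0.002,0.0015],[0,0,0]]
  ]
}}

```text
time_s: 3.53
eef_pos: [0.5126, -0.2024, 0.0982]
ee_rot: [-0.047, 0.709, 0.047, 0.702]
force: [-0.6, 0.8, 0.4]
finger_gap: 0.0877
```

Request:
{"name": "servo_tool", "arguments": {
  "targets": [
    [[0,0,0],[0,0,0]],
    [[0,0,0],[0,0,0]],
    [[0,0,0],[0,0,0]],
    [[0,0,0],[0,0,0]],
    [[0,0,0],[0,0,0]]
  ],
  "hand": 1,
  "newtons": 10
}}

```text
time_s: 3.95
eef_pos: [0.513, -0.2025, 0.0986]
ee_rot: [-0.047, 0.709, 0.047, 0.702]
force: [-1.1, 0.3, -0.8]
finger_gap: 0.0579
```

Request:
{"name": "servo_tool", "arguments": {
  "targets": [
    [[0,0,0],[0,0,0]],
    [[0,0,0],[0,0,0]],
    [[0,0,0],[0,0,0]],
    [[0,0,0],[0,0,0]],
    [[0,0,0],[0,0,0]]
  ]
}}

```text
time_s: 4.37
eef_pos: [0.5131, -0.2027, 0.0987]
ee_rot: [-0.047, 0.709, 0.047, 0.702]
force: [0.2, 0.5, 0.5]
finger_gap: 0.0298
```

Request:
{"name": "servo_tool", "arguments": {
  "targets": [
    [[0,0,0],[0,0,0]],
    [[0,0,0],[0,0,0]],
    [[-0.004,0,0],[0,0,0]],
    [[-0.008,0,0],[0,0,0]],
    [[-0.0125,0,0],[0,0,0]]
  ],
  "hand": 1,
  "newtons": 40
}}

```text
time_s: 4.78
eef_pos: [0.5131, -0.2026, 0.1113]
ee_rot: [-0.047, 0.709, 0.047, 0.702]
force: [1.8, -1.6, -5.7]
finger_gap: 0.0292
```

Request:
{"name": "servo_tool", "arguments": {
  "targets": [
    [[0,0,0],[0,0,0]],
    [[0,0,0],[0,0,0]],
    [[0,0,0],[0,0,0]],
    [[0,0,0],[0,0,0]],
    [[0,0,0],[0,0,0]]
  ]
}}

```text
time_s: 5.2
eef_pos: [0.5131, -0.2026, 0.1113]
ee_rot: [-0.047, 0.709, 0.047, 0.702]
force: [1.0, -0.3, -3.0]
finger_gap: 0.0291
```

Run:
```python
from h import *
c=cam('wrist'); s=env.observe();print(s['eef_pos'],R.from_quat(s['ee_rot']).as_matrix(),s['force'],s['finger_gap'])
save(c,'w3.png')
```

```text
[ 0.51307633 -0.20261732  0.1112752 ] [[-9.38153114e-03 -1.32236513e-01  9.91173795e-01]
 [-1.16842874e-03  9.91218189e-01  1.32231377e-01]
 [-9.99955310e-01  8.24168334e-05 -9.45365325e-03]] [ 0.95754653 -0.82370496 -2.67742414] 0.02896268493650792
```

View pics/w3.png

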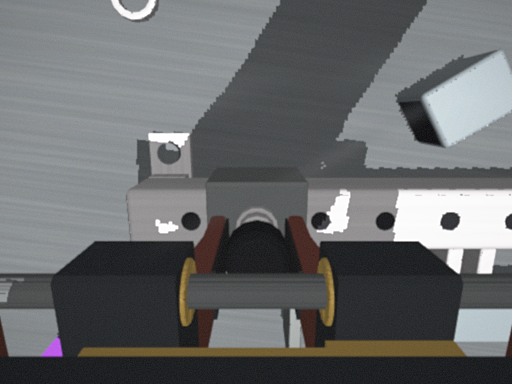

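The jaws hold the knob at (257,245) and it has lifted 12.6 mm. Next I slide it inward along tool +y.

Request:
{"name": "servo_tool", "arguments": {
  "targets": [
    [[0,0.004,0],[0,0,0]],
    [[0,0.008,0],[0,0,0]],
    [[0,0.012,0],[0,0,0]],
    [[0,0.016,0],[0,0,0]],
    [[0,0.02,0],[0,0,0]]
  ]
}}

```text
time_s: 5.67
eef_pos: [0.5104, -0.1824, 0.1113]
ee_rot: [-0.047, 0.709, 0.047, 0.702]
force: [0.7, -2.8, -3.2]
finger_gap: 0.0294
```

Run:
```python
from h import *
s=env.observe();d=s['eef_pos']-np.array([.51308,-.20262,.11128]); print(s['eef_pos'],'along',d@[-.1303,.9914,0],'across',d@[.9914,.1303,0],s['force'],s['ft_torque'],s['finger_gap'])
```

```text
[ 0.51035901 -0.18241712  0.11129732] along 0.02038367755284346 across -6.51572387400272e-05 [ 0.67869663 -2.76533483 -3.16995724] [-0.57242836 -0.27497505 -0.01700933] 0.02939684341061966
```

Sliding freely: 20.4 mm along, 2.8 N of friction. Now the rest, slowly.

Request:
{"name": "servo_tool", "arguments": {
  "targets": [
    [[0,0.004,0],[0,0,0]],
    [[0,0.008,0],[0,0,0]],
    [[0,0.012,0],[0,0,0]],
    [[0,0.016,0],[0,0,0]],
    [[0,0.0185,0],[0,0,0]]
  ]
}}

```text
time_s: 6.08
eef_pos: [0.5078, -0.1633, 0.1112]
ee_rot: [-0.047, 0.709, 0.047, 0.702]
force: [2.4, -2.7, -2.6]
finger_gap: 0.0293
```

Request:
{"name": "servo_tool", "arguments": {
  "targets": [
    [[0,0,0],[0,0,0]],
    [[0,0,0],[0,0,0]],
    [[0,0,0],[0,0,0]],
    [[0,0,0],[0,0,0]],
    [[0,0,0],[0,0,0]]
  ]
}}

```text
time_s: 6.5
eef_pos: [0.5077, -0.1627, 0.1111]
ee_rot: [-0.047, 0.709, 0.047, 0.702]
force: [0.1, 2.4, -2.5]
finger_gap: 0.0292
```

Run:
```python
from h import *
c=cam('wrist'); s=env.observe();d=s['eef_pos']-np.array([.51308,-.20262,.11128]); print(s['eef_pos'],'along',d@[-.1303,.9914,0],'across',d@[.9914,.1303,0],s['force'],s['ft_torque'],s['finger_gap'])
save(c,'w4.png'); 
c=cam('side'); save({'color':cv2.resize(c['color'][160:290,190:350],None,fx=4,fy=4,interpolation=cv2.INTER_CUBIC)},'s4.png')
```

```text
[ 0.50769672 -0.16275403  0.11111476] along 0.04022456145189042 across -0.0001424437195537264 [ 1.37432915  2.19029508 -3.24469956] [ 0.44791609 -0.17818395 -0.04440325] 0.029508044831408
```

View pics/w4.png

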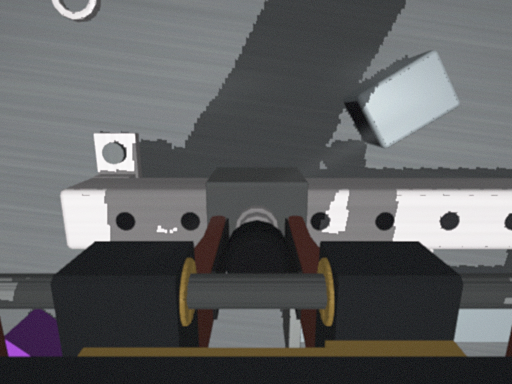

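The holes beside the sleeve, at (190,220) and (320,220), sit the same way as before, so the stop is one hole further in. Lowering the pin.

Request:
{"name": "servo_tool", "arguments": {
  "targets": [
    [[0.003,0,0],[0,0,0]],
    [[0.006,0,0],[0,0,0]],
    [[0.008,0,0],[0,0,0]],
    [[0.01,0,0],[0,0,0]],
    [[0.012,0,0],[0,0,0]]
  ],
  "hand": 1,
  "newtons": 60
}}

```text
time_s: 7.02
eef_pos: [0.5078, -0.1627, 0.0991]
ee_rot: [-0.047, 0.709, 0.047, 0.702]
force: [0.4, 1.5, 2.8]
finger_gap: 0.0292
```

Request:
{"name": "servo_tool", "arguments": {
  "targets": [
    [[0.0005,0,0],[0,0,0]],
    [[0.001,0,0],[0,0,0]],
    [[0.0015,0,0],[0,0,0]],
    [[0.002,0,0],[0,0,0]],
    [[0.002,0,0],[0,0,0]]
  ]
}}

```text
time_s: 7.43
eef_pos: [0.5078, -0.1628, 0.0984]
ee_rot: [-0.047, 0.709, 0.048, 0.702]
force: [-4.3, 2.8, 16.6]
finger_gap: 0.0289
```

Request:
{"name": "servo_tool", "arguments": {
  "targets": [
    [[0.0005,0,0],[0,0,0]],
    [[0.001,0,0],[0,0,0]],
    [[0.0015,0,0],[0,0,0]],
    [[0.002,0,0],[0,0,0]],
    [[0.002,0,0],[0,0,0]]
  ]
}}

```text
time_s: 7.85
eef_pos: [0.5079, -0.1628, 0.0983]
ee_rot: [-0.046, 0.709, 0.048, 0.702]
force: [-6.8, 3.8, 23.7]
finger_gap: 0.0286
```

Request:
{"name": "servo_tool", "arguments": {
  "targets": [
    [[0.001,0,0],[0,0,0]],
    [[0.002,0,0],[0,0,0]],
    [[0.0025,0,0],[0,0,0]],
    [[0.0025,0,0],[0,0,0]],
    [[0.0025,0,0],[0,0,0]]
  ]
}}

```text
time_s: 8.27
eef_pos: [0.5079, -0.1628, 0.0982]
ee_rot: [-0.045, 0.709, 0.048, 0.703]
force: [-8.9, 4.3, 29.2]
finger_gap: 0.0293
```

Run:
```python
from h import *
w=cam('wrist');a=cam('side');t=cam('top')
for i in range(3):
    s=env.observe();print(s['time_s'],s['eef_pos'],s['force'],s['finger_gap']); 
z=lambda c,y0,y1,x0,x1,f:cv2.resize(c['color'][y0:y1,x0:x1],None,fx=f,fy=f,interpolation=cv2.INTER_CUBIC)
A=z(a,165,275,190,340,5.2); save({'color':A},'s5.png'); save(w,'w5.png')
for n,c in(('top',t),('side',a)):
    o=np.load(n+'.npz')['color'].astype(int); d=np.abs(o-c['color']).max(-1)>40; print(n,d.sum())
    for f in [1]: save({'color':np.hstack([z({'color':o.astype(np.uint8)},140,260,180,340,2.4),z(c,140,260,180,340,2.4)])},n+'cmp.png') if n=='top' else 0
```

```text
8.4167 [ 0.50793164 -0.16285345  0.09823518] [-8.92327344  5.53022785 28.40844558] 0.028931157634429095
8.4167 [ 0.50793164 -0.16285345  0.09823518] [-8.92327344  5.53022785 28.40844558] 0.028931157634429095
8.4167 [ 0.50793164 -0.16285345  0.09823518] [-8.92327344  5.53022785 28.40844558] 0.028931157634429095
top 15013
side 23757
```

View pics/s5.png

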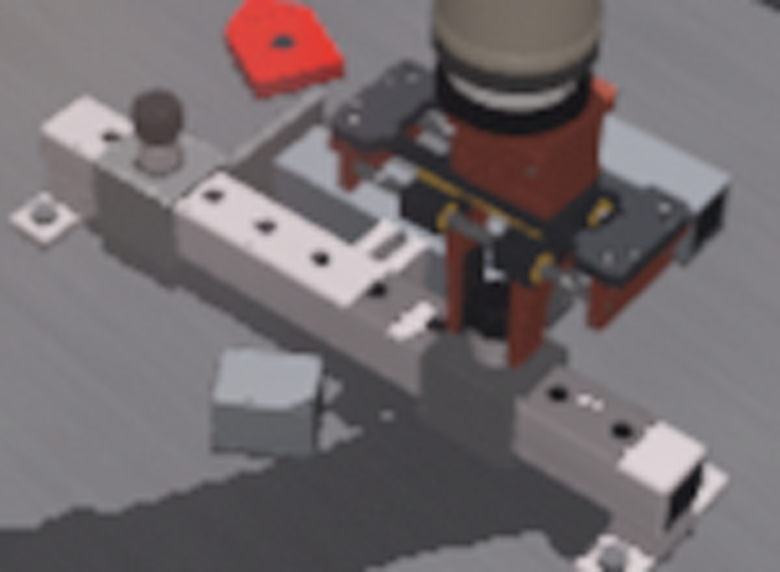

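View pics/topcmp.png

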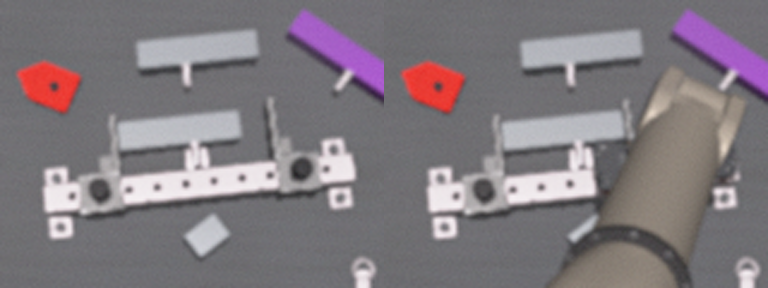

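Run:
```python
from h import *
env.hand_in(); s=env.observe(); print(s['time_s'],s['eef_pos'],s['force'],s['finger_gap'])
```

```text
the job is handed in; nothing more can be done
the job is handed in; nothing more can be done
```

I pulled the right stop's plunger up, slid the stop one hole in to the bracket's short end, pushed the plunger home and handed in while still pressing on it. No verdict is reported.

- **Lift and slide:** The plunger came up 12.6 mm. The stop slid 40.2 mm inward with about 3 N of friction.
- **Position check:** The wrist picture shows the holes either side of the sleeve as before the slide, and the top picture shows the stop plate against the bracket's end.
- **Plunger home:** The tool stopped at 98.2 mm above the table, against 98.7 mm when it first gripped the knob with the pin home. The 0.5 mm difference is probably give under load.
- **Final hold:** At the last reading the gripper was pressing down with about 28 N at a 60 N grip setting, knob still between the pads. There was also a sideways force of about 10 N, which I left alone.
- **Left alone:** In the top view the left stop, both brackets and the magnet look the same before and after. The arm hides part of the offcut there, but the side view shows it clear of the jig. I did not recheck the hammer, brush and spanner up close, but the arm never went near them.

The job took about 8.4 s of robot time at the last reading, against the 32 s limit. Reading the state after hand-in was refused, so I have no check from the final second.

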